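Find and hold the heavy side of a rotor

TASK

Slide the tin of trim pins across the table, without lifting it, to the middle of the yellow taped ring. Then turn the blue rotor on its stand by hand to feel which side is heavy, bring that side straight down, and finish while still gripping the rotor by the rim and holding it still there, so that a pin can be fitted at the top. Leave the other things on the bench where they are.

Things in the scene. Friction and masses are not known exactly. Their poses are not given: they have to be found in the camera images.
- rotor_hub (a point): Rotor: a blue covered disc, diameter 150 mm, 18 mm thick, turning without end on a level axle 95 mm above the table. The point is the middle of the disc, on the axle. Its x axis lies along the axle; its y and z turn with the disc. They and the yellow dot near its rim (on its z axis) lie at random to the hidden weight, so they show its turning but not its heavy side.
- rim_top (a point): Fixed point at the rotor's top, 75 mm straight above the axle (170 mm above the table): the rim there is free to be pinched across its 18 mm from above. A hidden weight pulls with 0.15 to 0.2 N m about the axle when level with it; axle friction, 0.21 N m, is a little more, so the disc stays (all but) where it is left; turning it takes 0.02 N m (heavy side falling) to 0.4 (rising).
- stand: The rotor's stand, fixed to the table: base plate 130 x 150 x 12 mm, origin under its middle, straight below the disc's middle; x along the axle (about away from the robot), z up. Two aluminium posts, 14 x 34 mm, 36 mm to each side of the disc's middle along x, tops 107 mm above the table. Steel hub boss diameter 44 mm, reaching 26 mm to each side.
- spot: Yellow taped ring on the table with a small cross at its middle, 132 mm mean diameter, flat (no step). The origin is its middle.
- tin_center (a point): Round shallow open steel tin of brass trim pins, outer diameter 100 mm, 22 mm high, wall 3 mm, 0.14 to 0.28 kg, loose on the table. The point is its centre, half-way up (11 mm above the table).
- brick_center (a point): Bystander: black power brick, 65 x 150 x 34 mm (x, y, z); its centre.
- board_center (a point): Bystander: green circuit board with a fan, 110 x 130 mm, 29 mm high; its centre, 12 mm above the table.
- driver_grip (a point): Bystander: yellow screwdriver lying flat, about 170 mm long; a point on its handle.
- tape_center (a point): Bystander: roll of orange tape lying flat, diameter 80 mm, 18 mm high; its centre.
- mug_center (a point): Bystander: white mug, diameter 80 mm, 95 mm high; its centre.
- conn_center (a point): Bystander: small grey connector, 22 x 30 x 16 mm; its centre.
Not all that is in view belongs to the job. What is shaped like the stand but brown or red is not meant.

How it is judged:
On the way:
1. the tin lies in the middle of the ring (within 20 mm), flat on the table (horizontal distance between tin_center and spot below 0.02 m and height (world z) of tin_center below 0.014 m and linear speed of tin below 0.02 m/s), for 0.2 s.
At the end, for the whole second after the job is handed in: The tin lies flat within 20 mm of the middle of the ring; the rotor's heavy side points straight down within 0.35 rad (20 degrees; then, and only then, a feeler in the stand, too light to be felt, touches the hidden weight), the rotor is at rest, and the fingers still grip it with more than 3 N (horizontal distance between tin_center and spot below 0.02 m and height (world z) of tin_center below 0.014 m and contact force between rotor and feeler above 0.0005 N and contact force between the fingers and rotor above 3 N and angular speed of rotor below 0.1 rad/s); the arm keeps its last pose, push and grip.
It fails at once if the tin is lifted more than 8 mm or tipped over (height (world z) of tin_center above 0.019 m or angle between tin_center's own z axis and vertical above 0.35 rad).
It fails at once if a bystander is moved by more than 30 mm (distance of any of brick_center, board_center, tape_center, mug_center, conn_center, driver_grip from where it was at the start of the episode above 0.03 m).
It also fails if it takes over 72 s, if anything falls off the work surface, if the arm or the gripper's body presses on something with over 40 N, if the wrist force passes 120 N, or if a joint passes its speed limit or range.

ROBOT

A 6-joint arm with a two-finger parallel gripper is mounted at the origin on the work surface. World frame = base frame: x ahead of the robot, y to its left, z up, the work surface at z = 0. Lengths are in m, angles in rad, forces in N, time in s.
With the tool pointing down it reaches from about 0.35 to 0.8 m from the base axis. Payload 7.3 kg.
Tool frame: the origin (TCP) lies midway between the tips of the shut fingers; the grasp point (between the pads) lies 19 mm behind it; z points along the fingers, y is the line along which they close (so a half turn about z gives the same grasp; the last joint's range is limited). The gripper opens to 85 mm and grips with 20 to 120 N. Pads are 22 mm wide; open, the fingers measure 114 mm over their backs; the gripper's body (76 mm by 85 mm) begins 54 mm behind the grasp point. The pads swing forward as they close: fully open they stand 13 mm farther back than shut.
Start: joints at [-1.412, 0.342, 1.524, -0, 1.275, -0.146], TCP at [0.158, -0.501, 0.231] pointing down, gripper open.
Joint ranges: [-2.53, 2.53], [-0.77, 2.02], [0.04, 2.7], [-1, 4.14], [0.28, 2.66], [-3.11, 3.11]. Speed limits (rad/s): [2.57, 2.57, 3.14, 3.14, 3.14, 3.14].

INTERFACE

Orientations are given as a unit quaternion [x, y, z, w].
In Python, from cell import read_state, camera, camera_params, hand_in gives the robot as it stands. The module is installed in compiled form; this text tells all that it offers.
- The arm moves only by the tool carry_out, never from a script. Its argument "commands" is a list of rows, each a list of 4 numbers: the shift along the tool's x, y, z in mm, then the turn about the tool's z in rad. In form: [[tx, ty, tz, yaw], ...]. A call has 1 to 12 rows; each row shifts and turns the commanded pose from where the row before left it, along the tool's axes as they then stand; what a row does not reach is not made up. A row lasts 1/8 s, in which the tool goes at most 62.5 mm and 10.7 degrees, less where a joint would pass 70% of its speed; a pose out of reach is approached as far as the arm can. A call with a gripper value outside its range is refused whole. "fingers" is the closure in counts, from 0 (fully open) to 255 (shut), set as the call begins (left out, the last holds). The fingers move at their own pace and stop on an object; the grip force is fixed at half the most. Time passes only in rows, so rows that do not move let the fingers close. It gives the time, the measured TCP pose, the force, the opening and the grip force at its end, in the units of the state.
- read_state(): the state, without advancing time (a new reading comes with each control period).
- camera(name): name is "scene" or "top"; returns (picture, depth): 384x512x3 uint8, red, green, blue; 384x512 float32, m along the optical axis (not along the pixel's ray), 0 where there is no reading.
- camera_params(name): a dict with "fx", "fy", "cx", "cy" (pixels), "dist_coeffs" ([k1, k2, p1, p2, k3] as OpenCV has them; the pictures are not rectified), "R" (3x3) and "t" (3): a world point X has camera coordinates R X + t. Camera axes: x right, y down, z forward; pixel columns grow to the right and rows downward; lengths in m; the calibration is good to about 2 mm. A picture is of the moment at which its call begins. camera_params takes no time and is no camera call.
- hand_in(): hands the job in; it is judged then, once.
The state is a dict: "time": time; "q": joint angles; "joint_velocities": joint speeds; "tau": joint torques, N m; "position": TCP position; "orientation": TCP orientation; "ft_force": force on the tool from outside, world axes, zero at the start; "wrist_torque": the same for the moment, N m; "opening": opening from 0.0 (shut) to 1.0 (fully open); "gripper_force": force on a finger pad.
Only numpy, scipy, OpenCV 4.12 (cv2) and the standard library are available. Lean on these libraries where they do the work, as an engineer would, in place of code of your own. Each camera call takes 0.05 s, during which the arm holds its last target. There are 200 camera calls.

## Working session

There is one attempt and no reset: what is moved stays moved. The work goes in short steps, Python scripts to look and compute and a tool call to move; the robot and the scene stay as the last step left them, time stands still between calls to the robot, and variables do not carry over. Pictures are saved under pics/ and viewed, at most 10 in all, crops included, and the job is handed in when it is done.

Besides the shell and the picture viewer there is one more tool, called after "Request:" in YAML: its name, and indented under it one key for each argument. carry_out: Moves the arm, as the interface text tells. Its arguments: {"type":"object","properties":{"commands":{"type":"array","items":{"type":"array","items":{"type":"number"}}},"fingers":{"type":"number"}},"required":["commands"]}

```bash
mkdir -p pics
cat > h.py <<'E'
import numpy as np, cv2
from cell import read_state, camera, camera_params, hand_in
def ray(name,uv):
    p=camera_params(name);K=np.array([[p['fx'],0,p['cx']],[0,p['fy'],p['cy']],[0,0,1]])
    n=cv2.undistortPoints(np.array(uv,float).reshape(-1,1,2),K,np.array(p['dist_coeffs'])).reshape(-1,2)
    R=np.array(p['R']);t=np.array(p['t']).ravel()
    return -R.T@t, np.c_[n,np.ones(len(n))]@R
def plane(name,uv,z):
    o,d=ray(name,uv); return o+d*((z-o[2])/d[:,2])[:,None]
def withdepth(name,uv,dep):
    o,d=ray(name,uv); return o+d*np.array(dep)[:,None]
def cloud(name,dep):
    v,u=np.mgrid[0:384,0:512]; return withdepth(name,np.c_[u.ravel(),v.ravel()],dep.ravel()).reshape(384,512,3)
def save(n,im,s=1): cv2.imwrite('pics/'+n,cv2.resize(im[...,::-1],None,fx=s,fy=s,interpolation=cv2.INTER_CUBIC))
E
python3 - <<'E'
from h import *
for n in ('scene','top'):
    a,d=camera(n); np.savez('/tmp/'+n,a=a,d=d); save(n+'0.png',a,1.5)
    print(n,camera_params(n))
print(read_state())
E
```

```text
scene {'fx': 444.69733373216, 'fy': 444.69733373216, 'cx': 257.42526197371393, 'cy': 196.46085308791933, 'dist_coeffs': array([-0.05822349,  0.        ,  0.        ,  0.        ,  0.        ]), 'R': array([[-0.80061874,  0.59910496,  0.0091042 ],
       [ 0.48149339,  0.65234247, -0.5853319 ],
       [-0.3566143 , -0.46424407, -0.81074268]]), 't': array([ 0.42933747, -0.14469609,  1.57711677])}
top {'fx': 390.67352407976364, 'fy': 390.67352407976364, 'cx': 252.7942465764105, 'cy': 190.7598810070216, 'dist_coeffs': array([0.03496586, 0.        , 0.        , 0.        , 0.        ]), 'R': array([[-0.00794488, -0.9998081 , -0.0179064 ],
       [-0.98524451,  0.01088826, -0.17080602],
       [ 0.17096822,  0.01628515, -0.98514195]]), 't': array([0.00907618, 0.52907711, 1.22452847])}
{'time': 0.1, 'q': array([-1.41194223e+00,  3.42654337e-01,  1.52492076e+00,  1.06659034e-05,
        1.27540766e+00, -1.45971405e-01]), 'joint_velocities': array([ 0.00099127, -0.00321148, -0.00162205,  0.00123539, -0.00193135,
       -0.00064173]), 'tau': array([ 1.67382481e-03, -4.34447265e+01, -2.46492112e+01, -1.69746636e-04,
        4.66806785e-03,  2.46667881e-06]), 'position': array([ 0.15754781, -0.50042695,  0.23069505]), 'orientation': array([ 9.88407641e-01,  1.51821779e-01,  6.23752077e-07, -6.95070286e-04]), 'ft_force': array([-0.62131465, -0.35628658, -0.50210592]), 'wrist_torque': array([ 0.02864334,  0.0625834 , -0.02653895]), 'gripper_force': 0.0, 'opening': 0.9957571058040144}
```

View pics/scene0.png

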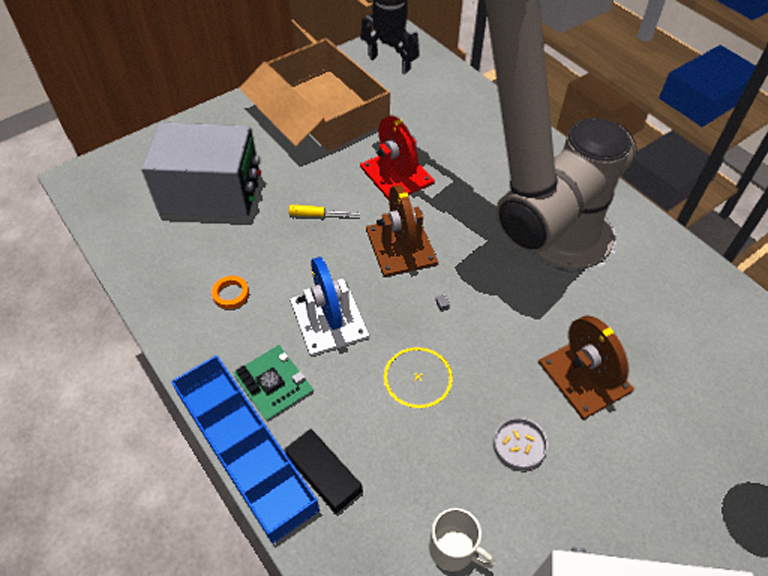

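View pics/top0.png

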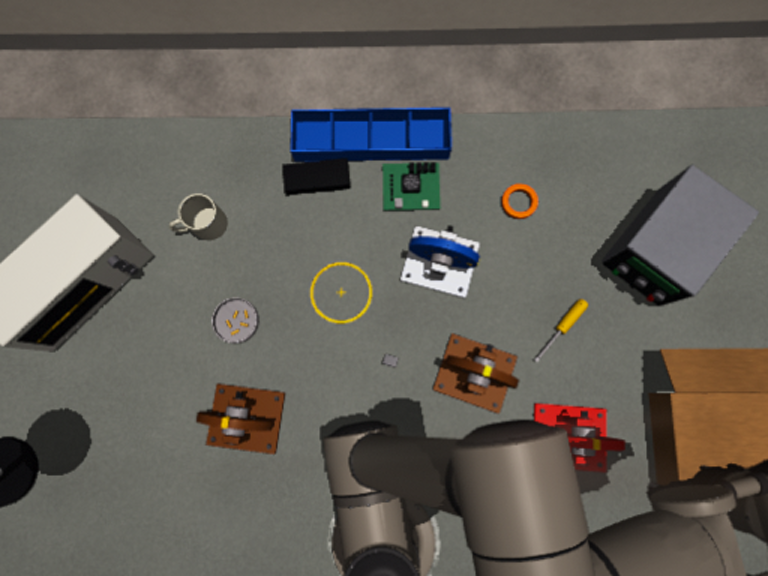

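The scene picture (pixels of the 1.5x view) shows three kinds of stand: the blue rotor on a white stand at (328,300), brown ones at (402,230) and (590,365), and a red one at (397,155). In the top view the blue one is at (442,262). Only the blue one fits the description. The blue tray is an open box and not a disc. The tin is at top (236,320) and the ring at (341,292).

Run:
```python
from h import *
T=np.load('/tmp/top.npz');S=np.load('/tmp/scene.npz')
save('crop.png',np.hstack([T['a'][140:205,255:330],S['a'][165:240,185:260][:65]]),5)
for n,Z in (('top',T),('scene',S)):
    hsv=cv2.cvtColor(Z['a'],cv2.COLOR_RGB2HSV);P=cloud(n,Z['d'])
    s=1/1.5
    box=lambda u0,u1,v0,v1:(slice(int(v0*s),int(v1*s)),slice(int(u0*s),int(u1*s)))
    # ring
    b=box(295,390,245,340) if n=='top' else box(375,465,340,415)
    m=np.zeros((384,512),bool); m[b]=((hsv[...,0]>20)&(hsv[...,0]<35)&(hsv[...,1]>120))[b]
    v,u=np.nonzero(m); X=plane(n,np.c_[u,v],0)
    A=np.c_[2*X[:,:2],np.ones(len(X))]
    c0=X[:,:2].mean(0); k=np.hypot(*(X[:,:2]-c0).T)>.04
    c=np.linalg.lstsq(A[k],(X[k,:2]**2).sum(1),rcond=None)[0]; print(n,'ring',c[:2],np.sqrt(c[2]+c[0]**2+c[1]**2))
    # tin: rim height points
    b=box(195,275,285,355) if n=='top' else box(480,560,405,480)
    m=np.zeros((384,512),bool); m[b]=((P[...,2]>.014)&(P[...,2]<.035))[b]
    cn=max(cv2.findContours(m.astype(np.uint8),0,1)[0],key=cv2.contourArea)
    X=plane(n,cn.reshape(-1,2),.022); (cx,cy),r=cv2.minEnclosingCircle(X[:,:2].astype(np.float32)); print('tin',cx,cy,r, X[:,:2].mean(0))
    # rotor
    b=box(395,495,215,300) if n=='top' else box(300,352,250,335)
    m=np.zeros((384,512),bool); m[b]=((hsv[...,0]>100)&(hsv[...,0]<125)&(hsv[...,1]>150)&(Z['d']>0))[b]
    X=P[m]; print('blue',m.sum(),X.min(0),X.max(0))
    top=X[X[:,2]>.14]; print('topmean',top.mean(0), np.polyfit(X[:,1],X[:,0],1))
    # white plate
    b=box(395,495,215,305) if n=='top' else box(280,380,270,360)
    m=np.zeros((384,512),bool); m[b]=((hsv[...,1]<40)&(hsv[...,2]>120)&(P[...,2]<.025)&(P[...,2]>.004))[b]
    v,u=np.nonzero(m);X=plane(n,np.c_[u,v],.012)
    print('plate',cv2.minAreaRect(X[:,:2].astype(np.float32)))
    # others
for nm,u,v in (('conn',390,360),('brick',316,177),('board',411,187),('mug',200,215),('tape',520,201),('brownR',478,372),('brownL',240,420)):
    print(nm,plane('top',[[u*s,v*s]],.02)[0].round(3))
```

```text
top ring [0.5250454  0.09166886] 0.06640564597804746
tin 0.46312427520751953 0.32309117913246155 0.050620030611753464 [0.46306931 0.32327615]
blue 510 [ 0.56394735 -0.19804009  0.02855894] [ 0.61261683 -0.06036552  0.1769595 ]
topmean [ 0.58908198 -0.12906581  0.15959782] [0.27248966 0.6219387 ]
plate ((0.5913295149803162, -0.1317594200372696), (0.1525047868490219, 0.1319926232099533), 74.05587768554688)
scene ring [0.52326595 0.08864677] 0.06637768438218673
tin 0.46375563740730286 0.3232584297657013 0.05091450735926628 [0.46400075 0.32185295]
blue 440 [ 0.56954059 -0.20182666  0.03085984] [ 0.62054046 -0.05889506  0.17536113]
topmean [ 0.59620575 -0.11945611  0.15985277] [0.24667679 0.62773165]
plate ((0.5884222984313965, -0.1444149911403656), (0.228534534573555, 0.22161836922168732), 53.571685791015625)
conn [ 0.371 -0.018  0.02 ]
brick [0.788 0.147 0.02 ]
board [ 0.762 -0.07   0.02 ]
mug [0.701 0.409 0.02 ]
tape [ 0.725 -0.314  0.02 ]
brownR [ 0.344 -0.206  0.02 ]
brownL [0.248 0.303 0.02 ]
```

View pics/crop.png

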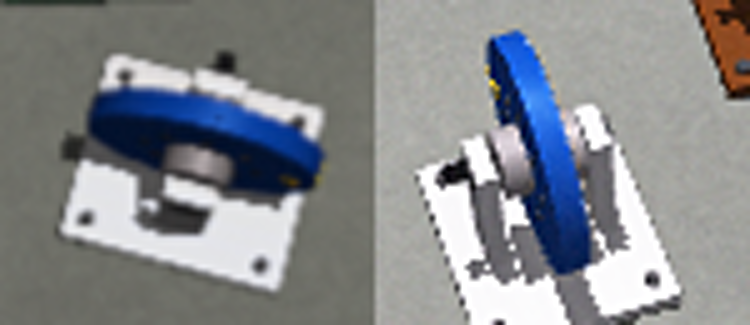

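The crop shows the blue disc on the white stand with steel bosses, and the yellow dot at the disc's right edge, crop (290,180). This is the one meant. I'll tow the tin with shut fingers pressing against the inside of its wall, which is stable, and start by going towards it.

Request:
carry_out:
  commands:
    - [34,-21,0,0]
    - [34,-21,0,0]
    - [34,-21,0,0]
    - [34,-21,0,0]
    - [34,-21,0,0]
    - [34,-21,0,0]
    - [34,-21,0,0]
    - [34,-21,0,0]
    - [34,-21,0,0]
    - [34,-21,0,0]
  fingers: 255

```text
time: 1.35
position: [0.4195, -0.1973, 0.2311]
orientation: [0.988, 0.152, -0.0, -0.0]
ft_force: [0.3, 0.3, -0.7]
opening: 0.003
gripper_force: 0.0
```

```bash
cat >> h.py <<'E'
from scipy.spatial.transform import Rotation as Ro
def go(x,y,z,xang=None):
    "tool-frame shift (mm) to world target, then yaw (rad) to bring tool x to world angle (deg); yaw given apart, done last"
    s=read_state();R=Ro.from_quat(s['orientation']).as_matrix();d=R.T@(np.array([x,y,z])-s['position'])*1000
    a=np.degrees(np.arctan2(R[1,0],R[0,0]))
    print('t',round(s['time'],2),'p',s['position'].round(4),'q',s['q'].round(2),'F',s['ft_force'].round(1),'shift',d.round(1),'xang',a.round(2),'tilt',R[:,2].round(3))
    if xang is not None: print('yaw',-np.radians((xang-a+180)%360-180).round(3))
E
python3 -c "
from h import *
go(.463,.323,.15,14.9)"
```

```text
t 1.35 p [ 0.4195 -0.1973  0.2311] q [-0.61  0.23  1.68 -0.    1.23  0.66] F [ 0.3  0.3 -0.7] shift [ 197.7 -483.2   81.1] xang 17.47 tilt [-0.  0. -1.]
yaw 0.045
```

Request:
carry_out:
  commands:
    - [18,-44,4,0]
    - [18,-44,4,0]
    - [18,-44,4,0]
    - [18,-44,4,0]
    - [18,-44,4,0]
    - [18,-44,4,0]
    - [18,-44,4,0]
    - [18,-44,4,0]
    - [18,-44,4,0]
    - [18,-44,4,0]
    - [18,-43,4,0.045]

```text
time: 2.72
position: [0.4625, 0.3232, 0.1867]
orientation: [0.992, 0.129, -0.0, 0.0]
ft_force: [1.5, 0.7, -0.5]
opening: -0.002
gripper_force: 0.0
```

```bash
python3 -c "
from h import *
go(.463,.323,.011,14.9)"
```

```text
t 2.73 p [0.4625 0.3232 0.1867] q [ 0.47  0.45  1.48 -0.    1.21  1.79] F [ 1.5  0.7 -0.5] shift [  0.5   0.3 175.7] xang 14.84 tilt [-0.001 -0.001 -1.   ]
yaw -0.001
```

Request:
carry_out:
  commands:
    - [0,0,40,0]
    - [0,0,40,0]
    - [0,0,40,0]
    - [0,0,30,0]
    - [0,0,16,0]
    - [0,0,10,0]
    - [0,0,0,0]

```text
time: 3.6
position: [0.4629, 0.3217, 0.0112]
orientation: [0.992, 0.13, -0.0, 0.0]
ft_force: [0.2, 0.1, 0.3]
opening: -0.002
gripper_force: 0.0
```

Request:
carry_out:
  commands:
    - [0,6,0,0]
    - [0,6,0,0]
    - [0,6,0,0]
    - [0,6,0,0]
    - [0,6,0,0]
    - [0,0,0,0]

```text
time: 4.35
position: [0.4707, 0.2922, 0.0113]
orientation: [0.992, 0.129, -0.0, 0.0]
ft_force: [0.1, -0.3, 0.1]
opening: 0.002
gripper_force: 0.0
```

```bash
cat > tin.py <<'E'
from h import *
a,d=camera('top'); P=cloud('top',d)
hsv=cv2.cvtColor(a,cv2.COLOR_RGB2HSV)
s=read_state(); print(s['position'],s['ft_force'])
import sys
save(sys.argv[1],a[150:260,120:290],4.5)
E
python3 tin.py t1.png
```

```text
[0.47060872 0.29248931 0.0112597 ] [ 0.2482278  -0.52649556 -0.75134518]
```

View pics/t1.png

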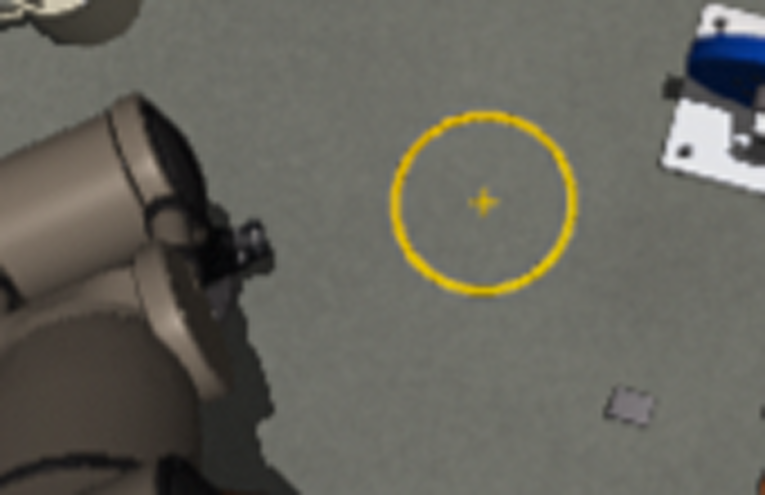

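The view shows the arm hiding the tin, with the ring at (484,202) of the crop, and no contact is felt yet. I'll tow short of the goal and then measure.

Request:
carry_out:
  commands:
    - [0,4,0,0]
    - [0,8,0,0]
    - [0,14,0,0]
    - [0,16,0,0]
    - [0,16,0,0]
    - [0,16,0,0]
    - [0,16,0,0]
    - [0,16,0,0]
    - [0,16,0,0]
    - [0,16,0,0]
    - [0,16,0,0]
    - [0,16,0,0]

```text
time: 5.9
position: [0.5145, 0.1274, 0.0113]
orientation: [0.992, 0.13, 0.0, 0.0]
ft_force: [-0.5, 0.7, 0.1]
opening: -0.003
gripper_force: 0.4
```

Request:
carry_out:
  commands:
    - [0,16,0,0]
    - [0,12,0,0]
    - [0,8,0,0]
    - [0,5,0,0]
    - [0,3,0,0]
    - [0,0,0,0]

```text
time: 6.65
position: [0.5255, 0.0858, 0.0113]
orientation: [0.992, 0.13, 0.0, 0.0]
ft_force: [0.4, 0.3, -0.7]
opening: -0.005
gripper_force: 0.0
```

```bash
cat > tin.py <<'E'
from h import *
import sys
a,d=camera('scene'); P=cloud('scene',d); C=np.array([.525,.0905])
if len(sys.argv)>1: save(sys.argv[1],a[190:330,200:400],4)
s=read_state(); print(s['time'],s['position'],s['ft_force'])
# rim/wall points outside: height .008-.024 near ring, not the gripper
m=(P[...,2]>.012)&(P[...,2]<.026)&(np.hypot(P[...,0]-C[0],P[...,1]-C[1])<.12)
X=P[m][:,:2]; r=[]
from scipy.optimize import least_squares
# robust fit of a circle of outer radius .0485 (mid rim)
c0=X.mean(0)
f=least_squares(lambda c:np.hypot(*(X-c).T)-.049,c0,loss='soft_l1',f_scale=.002)
print(len(X),'tin',f.x,'to go',C-f.x, np.median(abs(f.fun)))
E
python3 tin.py t2.png
```

```text
6.7 [0.52547617 0.08596444 0.01127501] [ 0.19305347 -0.63655337 -0.03396086]
137 tin [0.52002478 0.11835848] to go [ 0.00497522 -0.02785848] 0.0011734382183935452
```

View pics/t2.png

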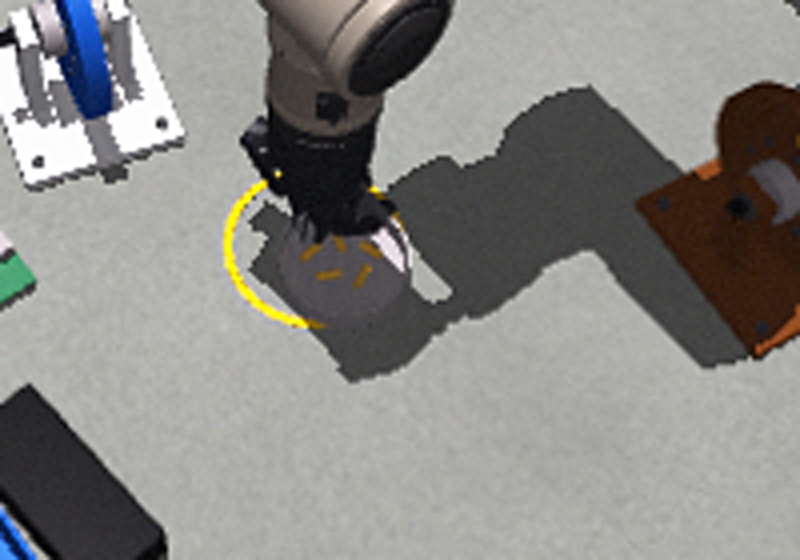

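The tin follows the fingers, and its middle is about 28 mm short of the ring's.

Request:
carry_out:
  commands:
    - [0,4,0,0]
    - [0,7,0,0]
    - [0,7,0,0]
    - [0,5,0,0]
    - [0,3,0,0]
    - [0,2,0,0]
    - [0,0,0,0]

```text
time: 7.58
position: [0.5327, 0.0587, 0.0113]
orientation: [0.992, 0.13, 0.0, 0.0]
ft_force: [0.2, 0.9, -0.0]
opening: 0.001
gripper_force: 0.0
```

```bash
python3 tin.py
```

```text
7.625 [0.53272686 0.05874508 0.01128882] [-0.11922557 -0.24607099  0.31905065]
155 tin [0.52735878 0.09125677] to go [-0.00235878 -0.00075677] 0.0013983391479012175
```

Request:
carry_out:
  commands:
    - [0,-10,0,0]
    - [0,-10,-5,0]
    - [0,0,-40,0]
    - [0,0,-60,0]
    - [0,0,-60,0]
    - [0,0,-60,0]

```text
time: 8.38
position: [0.5269, 0.079, 0.2387]
orientation: [0.992, 0.13, 0.0, 0.0]
ft_force: [1.1, 0.1, -0.5]
opening: -0.001
gripper_force: 0.0
```

```bash
python3 tin.py; python3 -c "
from h import *
go(.591,-.131,.25,74)"
```

```text
8.425 [0.53031368 0.07913546 0.24723517] [ 3.30943068 -0.08156381  5.41955945]
200 tin [0.52730998 0.09125552] to go [-0.00230998 -0.00075552] 0.0010643778734773027
t 8.43 p [0.5303 0.0791 0.2472] q [ 0.01  0.34  1.48 -0.    1.31  1.32] F [ 3.3 -0.1  5.4] shift [  4.5 218.7  -1.9] xang 14.95 tilt [ 0.014  0.    -1.   ]
yaw -1.031
```

The tin is about 2 mm from the ring's middle. Next I go above the rotor, open the fingers and turn them across its rim.

Request:
carry_out:
  commands:
    - [0,15,0,0]
    - [1,35,0,0]
    - [1,45,0,0]
    - [1,45,0,0]
    - [1,40,0,0]
    - [0,25,0,0]
    - [0,14,0,-0.1]
    - [0,0,0,-0.17]
    - [0,0,0,-0.17]
    - [0,0,0,-0.17]
    - [0,0,0,-0.17]
    - [0,0,0,-0.17]
  fingers: 0

```text
time: 9.93
position: [0.5872, -0.1319, 0.2352]
orientation: [0.821, 0.571, -0.001, -0.001]
ft_force: [-0.6, 0.6, 0.2]
opening: 0.997
gripper_force: 0.0
```

Request:
carry_out:
  commands:
    - [0,0,0,-0.08]
    - [0,0,0,0]
    - [0,0,0,0]

```text
time: 10.3
position: [0.5875, -0.1322, 0.2358]
orientation: [0.8, 0.601, -0.0, -0.0]
ft_force: [-0.2, -0.4, 0.1]
opening: 1.001
gripper_force: 0.0
```

```bash
python3 -c "
from h import *
go(.591,-.131,.142,74)
s=read_state();print(s['wrist_torque'])"
```

```text
t 10.3 p [ 0.5875 -0.1322  0.2358] q [-0.35  0.48  1.29 -0.    1.37 -0.07] F [-0.2 -0.4  0.1] shift [ 2.1  3.1 93.8] xang 73.83 tilt [-0.001  0.    -1.   ]
yaw -0.003
[ 0.03675507 -0.01647881 -0.00090563]
```

Request:
carry_out:
  commands:
    - [2,3,15,0]
    - [0,0,25,0]
    - [0,0,25,0]
    - [0,0,17,0]
    - [0,0,8,0]
    - [0,0,4,0]
    - [0,0,0,0]

```text
time: 11.18
position: [0.5913, -0.1314, 0.1424]
orientation: [0.799, 0.601, 0.0, 0.0]
ft_force: [0.0, -0.0, -0.1]
opening: 1.002
gripper_force: 0.0
```

```bash
cat > dot.py <<'E'
from h import *
import sys
H=np.array([.591,-.131,.095]); ax=np.array([np.cos(np.radians(-16)),np.sin(np.radians(-16)),0]); t=np.array([-ax[1],ax[0],0])
go(*H)
for n in ('top','scene'):
    a,d=camera(n);P=cloud(n,d);hsv=cv2.cvtColor(a,cv2.COLOR_RGB2HSV)
    m=(hsv[...,0]>20)&(hsv[...,0]<35)&(hsv[...,1]>120)&(d>0)&(abs((P-H)@ax)<.02)&(np.linalg.norm(P-H,axis=2)<.09)
    if m.any():
        v,u=np.nonzero(m); c=P[m].mean(0)-H
        print(n,m.sum(),u.mean().round(),v.mean().round(),'axial',(c@ax).round(3),'side',(c@t).round(4),'up',c[2].round(4),'ang from top toward +y',np.degrees(np.arctan2(c@t,c[2])).round(1))
    if len(sys.argv)>1 and n=='scene': save(sys.argv[1],a[150:250,170:280],6)
E
python3 dot.py d0.png
```

```text
t 11.18 p [ 0.5913 -0.1314  0.1424] q [-0.35  0.57  1.42 -0.    1.16 -0.06] F [ 0.  -0.  -0.1] shift [ 0.3 -0.4 47.4] xang 73.89 tilt [ 0. -0. -1.]
scene 4 209.0 182.0 axial 0.009 side -0.059 up -0.0 ang from top toward +y -90.0
```

View pics/d0.png

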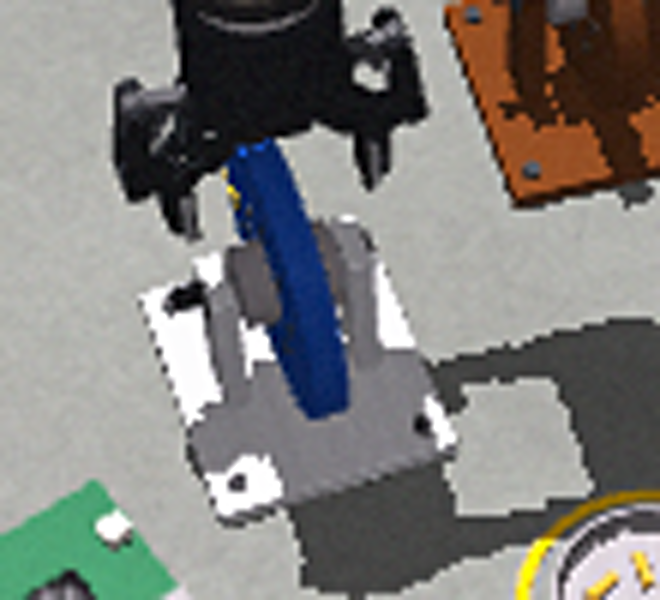

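The picture shows the fingers astride the blue rim, well clear on both sides. The dot is on the -y side at scene (209,182). Closing.

Request:
carry_out:
  commands:
    - [0,0,0,0]
    - [0,0,0,0]
    - [0,0,0,0]
    - [0,0,0,0]
    - [0,0,0,0]
    - [0,0,0,0]
    - [0,0,0,0]
    - [0,0,0,0]
  fingers: 255

```text
time: 12.28
position: [0.5916, -0.1316, 0.1426]
orientation: [0.799, 0.601, 0.0, 0.001]
ft_force: [4.6, -1.3, 1.3]
opening: 0.202
gripper_force: 60.9
```

```bash
cat > f.py <<'E'
from h import *
th=np.radians(74);t=np.array([np.cos(th),np.sin(th),0]);ax=np.array([np.sin(th),-np.cos(th),0]);H=np.array([.591,-.131,.095])
s=read_state();p=s['position']-H;F=s['ft_force'];g=p+[0,0,.019]
ang=np.degrees(np.arctan2(g@t,g[2]))
print(round(s['time'],2),'side',(p@t).round(4),'axial',(p@ax).round(4),'ang',ang.round(1),'r',np.hypot(g@t,g[2]).round(4),'Ft',(F@t).round(2),'Fax',(F@ax).round(2),'Fz',F[2].round(2),'M',s['wrist_torque'].round(3),'Max',(s['wrist_torque']@ax).round(3),'op',round(s['opening'],3),round(s['gripper_force'],1))
E
python3 f.py
python3 - <<'E'
import numpy as np
r=66;A=np.radians(np.arange(0,61,5))
x=r*np.sin(A);z=r*(1-np.cos(A))
print(np.c_[np.degrees(A)[1:],np.diff(x),np.diff(z)].round(1))
E
```

```text
12.28 side -0.0004 axial 0.0007 ang -0.3 r 0.0666 Ft 0.03 Fax 4.73 Fz 1.29 M [-0.091 -0.498  0.012] Max 0.049 op 0.202 60.9
[[ 5.   5.8  0.3]
 [10.   5.7  0.8]
 [15.   5.6  1.2]
 [20.   5.5  1.7]
 [25.   5.3  2.2]
 [30.   5.1  2.7]
 [35.   4.9  3.1]
 [40.   4.6  3.5]
 [45.   4.2  3.9]
 [50.   3.9  4.2]
 [55.   3.5  4.6]
 [60.   3.1  4.9]]
```

Gripped with 61 N and nearly centred. Next I feel the rotor, swinging slowly along the arc and reading the force as it moves.

Request:
carry_out:
  commands:
    - [2.9,0,0.1,0]
    - [2.9,0,0.2,0]
    - [2.9,0,0.4,0]
    - [2.8,0,0.4,0]

```text
time: 12.78
position: [0.5939, -0.1242, 0.142]
orientation: [0.799, 0.601, -0.002, 0.003]
ft_force: [-1.4, -14.0, 4.9]
opening: 0.199
gripper_force: 61.6
```

```bash
python3 f.py
```

```text
12.78 side 0.0074 axial 0.0009 ang 6.4 r 0.0664 Ft -13.81 Fax 2.47 Fz 4.94 M [-2.494e+00  3.400e-01  1.000e-03] Max -2.491 op 0.199 61.6
```

Request:
carry_out:
  commands:
    - [2.8,0,0.6,0]
    - [2.8,0,0.6,0]
    - [2.7,0,0.8,0]
    - [2.7,0,0.9,0]

```text
time: 13.28
position: [0.597, -0.1134, 0.1397]
orientation: [0.799, 0.601, -0.002, 0.003]
ft_force: [-2.3, -11.8, 8.4]
opening: 0.198
gripper_force: 62.7
```

```bash
python3 f.py
```

```text
13.28 side 0.0185 axial 0.0009 ang 16.2 r 0.0663 Ft -12.02 Fax 1.02 Fz 8.39 M [-2.073  0.53   0.047] Max -2.139 op 0.198 62.7
```

Request:
carry_out:
  commands:
    - [2.7,0,1.1,0]
    - [2.7,0,1.1,0]
    - [2.6,0,1.3,0]
    - [2.5,0,1.4,0]

```text
time: 13.78
position: [0.6001, -0.1027, 0.1353]
orientation: [0.799, 0.601, -0.001, 0.003]
ft_force: [-3.3, -11.3, 13.7]
opening: 0.197
gripper_force: 64.4
```

```bash
python3 f.py
```

```text
13.78 side 0.0297 axial 0.0009 ang 26.6 r 0.0664 Ft -11.78 Fax -0.01 Fz 13.7 M [-2.562  0.817 -0.023] Max -2.688 op 0.197 64.4
```

Request:
carry_out:
  commands:
    - [2.5,0,1.5,0]
    - [2.4,0,1.6,0]
    - [2.3,0,1.7,0]
    - [2.3,0,1.8,0]

```text
time: 14.28
position: [0.6029, -0.0929, 0.1291]
orientation: [0.799, 0.601, -0.001, 0.002]
ft_force: [-3.8, -6.0, 13.6]
opening: 0.195
gripper_force: 66.3
```

```bash
python3 f.py; python3 dot.py
```

```text
14.28 side 0.0399 axial 0.001 ang 36.9 r 0.0665 Ft -6.87 Fax -2.03 Fz 13.6 M [-1.326  0.858  0.058] Max -1.511 op 0.195 66.3
t 14.28 p [ 0.6029 -0.0929  0.1291] q [-0.28  0.59  1.42 -0.    1.13  0.01] F [-3.8 -6.  13.6] shift [-39.8  -1.   34.3] xang 73.9 tilt [ 0.002 -0.005 -1.   ]
top 11 316.0 172.0 axial -0.002 side -0.0625 up 0.0328 ang from top toward +y -62.4
```

The grip's own pivot friction is in the force, so I need the moment about the axle, averaged. I'll check the noise while holding.

```bash
cat > avg.py <<'E'
from h import *
import sys,json
N=int(sys.argv[1]); s_=float(sys.argv[2])
th=np.radians(74);t=np.array([np.cos(th),np.sin(th),0]);ax=np.array([np.sin(th),-np.cos(th),0]);H=np.array([.591,-.131,.095])
D=[]
for i in range(N):
    s=read_state();p=s['position']-H;F=s['ft_force'];M=s['wrist_torque']
    D.append([p@t,p[2],F@t,F@ax,F[2],M@ax,M@t]); 
    if i<N-1: camera('top')
D=np.array(D);m=D.mean(0)
ang=np.arctan2(m[0],m[1]+.019)
ftan=D[:,2]*np.cos(ang)-D[:,4]*np.sin(ang)
print(round(read_state()['time'],2),'ang',np.degrees(ang).round(1),'mean',m.round(4),'std',D.std(0).round(3),'Ftan*r',(ftan.mean()*.066).round(3),'tau(L=.16)',(m[5]+m[0]*m[4]-(m[1]+.16)*m[2]).round(3))
open('log.txt','a').write(json.dumps([s_,ang]+m.tolist())+'\n')
E
python3 avg.py 8 1
```

```text
14.72 ang 37.3 mean [ 0.0403  0.0339 -6.2621 -0.1369 12.552  -1.5795  0.104 ] std [0.    0.    0.341 0.533 0.575 0.028 0.024] Ftan*r -0.83 tau(L=.16) 0.14
```

Request:
carry_out:
  commands:
    - [-2.7,0,-2.2,0]
    - [-2.9,0,-2.1,0]
    - [-3.1,0,-1.9,0]
    - [-3.2,0,-1.8,0]

```text
time: 15.22
position: [0.6007, -0.1, 0.134]
orientation: [0.799, 0.601, 0.002, -0.001]
ft_force: [9.0, 3.5, -3.7]
opening: 0.197
gripper_force: 62.5
```

```bash
python3 avg.py 5 -1
```

```text
15.43 ang 28.9 mean [ 0.0321  0.0392  5.4986  6.7929 -3.1239  1.423  -1.0814] std [0.    0.    0.418 0.635 0.621 0.086 0.057] Ftan*r 0.417 tau(L=.16) 0.228
```

Request:
carry_out:
  commands:
    - [-3.2,0,-1.6,0]
    - [-3.3,0,-1.4,0]
    - [-3.4,0,-1.2,0]
    - [-3.5,0,-1.0,0]

```text
time: 15.92
position: [0.597, -0.1127, 0.1394]
orientation: [0.799, 0.601, 0.002, -0.001]
ft_force: [9.4, 8.2, -3.5]
opening: 0.201
gripper_force: 61.4
```

```bash
python3 avg.py 5 -1
```

```text
16.12 ang 16.6 mean [ 0.0189  0.0445  7.5582  6.9346 -2.2759  1.6959 -1.0319] std [0.    0.    1.608 0.384 0.622 0.231 0.045] Ftan*r 0.521 tau(L=.16) 0.107
```

Request:
carry_out:
  commands:
    - [-4.2,0,-0.9,0]
    - [-4.3,0,-0.7,0]
    - [-4.3,0,-0.4,0]
    - [-4.3,0,-0.25,0]

```text
time: 16.62
position: [0.5924, -0.1289, 0.1422]
orientation: [0.799, 0.601, 0.002, -0.001]
ft_force: [8.2, 6.9, 0.8]
opening: 0.199
gripper_force: 61.4
```

```bash
python3 avg.py 5 -1
```

```text
16.82 ang 1.7 mean [ 1.9000e-03  4.7200e-02  7.0316e+00  5.9822e+00  9.4720e-01  1.6388e+00
 -8.8110e-01] std [0.    0.    1.199 0.174 0.27  0.136 0.017] Ftan*r 0.462 tau(L=.16) 0.184
```

Request:
carry_out:
  commands:
    - [-4.3,0,0.25,0]
    - [-4.3,0,0.4,0]
    - [-4.3,0,0.7,0]
    - [-4.2,0,0.9,0]

```text
time: 17.32
position: [0.5877, -0.1454, 0.1407]
orientation: [0.799, 0.601, 0.002, -0.0]
ft_force: [5.1, 4.7, 5.9]
opening: 0.2
gripper_force: 62.7
```

```bash
python3 avg.py 5 -1
```

```text
17.52 ang -13.3 mean [-0.0152  0.0456  6.6393  3.9934  5.433   1.6423 -0.5612] std [0.    0.    0.773 0.464 0.517 0.071 0.043] Ftan*r 0.509 tau(L=.16) 0.194
```

Request:
carry_out:
  commands:
    - [-3.5,0,1.0,0]
    - [-3.4,0,1.2,0]
    - [-3.3,0,1.4,0]
    - [-3.2,0,1.6,0]

```text
time: 18.02
position: [0.5839, -0.1588, 0.1362]
orientation: [0.799, 0.601, 0.002, 0.0]
ft_force: [3.2, 4.0, 9.3]
opening: 0.198
gripper_force: 64.6
```

```bash
python3 avg.py 5 -1
```

```text
18.23 ang -25.9 mean [-0.0291  0.041   5.3705  2.7003  8.3677  1.3605 -0.314 ] std [0.    0.    0.565 0.533 0.66  0.109 0.066] Ftan*r 0.56 tau(L=.16) 0.037
```

Request:
carry_out:
  commands:
    - [-3.2,0,1.8,0]
    - [-3.1,0,1.9,0]
    - [-2.9,0,2.1,0]
    - [-2.7,0,2.2,0]

```text
time: 18.73
position: [0.5804, -0.171, 0.1287]
orientation: [0.799, 0.601, 0.002, 0.001]
ft_force: [2.0, 4.7, 12.7]
opening: 0.198
gripper_force: 67.9
```

```bash
python3 avg.py 5 -1; python3 dot.py
```

```text
18.93 ang -38.5 mean [-0.0418  0.0335  2.5908  1.3417 10.8095  0.921  -0.1491] std [0.    0.    1.376 0.489 0.952 0.092 0.042] Ftan*r 0.578 tau(L=.16) -0.032
t 18.93 p [ 0.5803 -0.1715  0.1284] q [-0.41  0.58  1.44  0.    1.12 -0.13] F [ 1.6  1.  10.2] shift [41.8 -1.  33.5] xang 73.89 tilt [ 0.003  0.    -1.   ]
scene 1 214.0 170.0 axial -0.009 side -0.0476 up 0.0665 ang from top toward +y -35.6
```

The rotor resists + turning (about 0.95 N m) much more than − turning (about 0.5). So the heavy side lies on the −y side, near −110° from the top at tool angle 0, and it comes down with − turning, about 30° more from here. I'll release, go back over the arc to +20° and regrip.

Request:
carry_out:
  commands:
    - [0,0,0,0]
    - [0,0,0,0]
    - [0,0,0,0]
    - [0,0,0,0]
    - [10,0,-8,0]
    - [15,0,-6,0]
    - [15,0,-1.4,0]
    - [15,0,1,0]
    - [10,0,3,0]
    - [0,0,0,0]
    - [0,0,0,0]
  fingers: 0

```text
time: 20.4
position: [0.5973, -0.1098, 0.138]
orientation: [0.799, 0.601, -0.0, -0.0]
ft_force: [-0.6, 0.3, -0.6]
opening: 1.0
gripper_force: 0.0
```

```bash
python3 dot.py; python3 f.py
```

```text
t 20.4 p [ 0.5973 -0.1098  0.138 ] q [-0.31  0.57  1.42 -0.    1.15 -0.03] F [-0.6  0.3 -0.6] shift [-22.1  -0.1  43. ] xang 73.89 tilt [-0. -0. -1.]
20.5 side 0.0218 axial 0.0003 ang 19.4 r 0.0658 Ft -0.03 Fax 0.96 Fz 0.81 M [0.039 0.008 0.032] Max 0.035 op 1.001 0.0
```

Request:
carry_out:
  commands:
    - [0,0,0,0]
    - [0,0,0,0]
    - [0,0,0,0]
    - [0,0,0,0]
    - [0,0,0,0]
    - [0,0,0,0]
    - [0,0,0,0]
  fingers: 255

```text
time: 21.38
position: [0.5979, -0.1098, 0.1385]
orientation: [0.799, 0.601, 0.0, 0.001]
ft_force: [2.6, -2.0, 2.0]
opening: 0.196
gripper_force: 60.8
```

```bash
python3 f.py
```

```text
21.38 side 0.0223 axial 0.0008 ang 19.6 r 0.0663 Ft -1.18 Fax 3.07 Fz 1.99 M [-0.203 -0.451  0.031] Max -0.07 op 0.196 60.8
```

Request:
carry_out:
  commands:
    - [-5.4,0,-1.6,0]
    - [-5.6,0,-1.2,0]
    - [-5.8,0,-0.8,0]
    - [-5.8,0,-0.4,0]

```text
time: 21.88
position: [0.5924, -0.1289, 0.1423]
orientation: [0.799, 0.601, 0.002, -0.001]
ft_force: [7.8, 7.2, -0.7]
opening: 0.199
gripper_force: 59.7
```

```bash
echo >>log.txt; python3 avg.py 5 -1
```

```text
22.07 ang 1.5 mean [ 1.7000e-03  4.7400e-02  6.9877e+00  4.7946e+00 -6.9900e-02  1.6142e+00
 -7.4120e-01] std [0.    0.    1.469 0.599 0.536 0.234 0.051] Ftan*r 0.461 tau(L=.16) 0.165
```

Request:
carry_out:
  commands:
    - [-4.3,0,0.25,0]
    - [-4.3,0,0.4,0]
    - [-4.3,0,0.7,0]
    - [-4.2,0,0.9,0]

```text
time: 22.58
position: [0.5878, -0.1453, 0.141]
orientation: [0.799, 0.601, 0.003, -0.0]
ft_force: [5.9, 7.9, 5.4]
opening: 0.201
gripper_force: 61.1
```

```bash
python3 avg.py 5 -1
```

```text
22.77 ang -13.1 mean [-0.0151  0.0459  7.5526  3.2095  5.185   1.7507 -0.4517] std [0.    0.    1.159 0.287 0.868 0.183 0.036] Ftan*r 0.563 tau(L=.16) 0.118
```

Request:
carry_out:
  commands:
    - [-3.5,0,1.0,0]
    - [-3.4,0,1.2,0]
    - [-3.3,0,1.4,0]
    - [-3.2,0,1.6,0]

```text
time: 23.28
position: [0.584, -0.1585, 0.1365]
orientation: [0.799, 0.601, 0.002, 0.0]
ft_force: [3.5, 8.1, 11.0]
opening: 0.197
gripper_force: 63.2
```

```bash
python3 avg.py 5 -1
```

```text
23.48 ang -25.5 mean [-0.0288  0.0414  6.7061  1.7128  9.9024  1.7108 -0.1008] std [0.    0.    1.31  0.294 0.927 0.154 0.053] Ftan*r 0.681 tau(L=.16) 0.075
```

Request:
carry_out:
  commands:
    - [-3.2,0,1.8,0]
    - [-3.1,0,1.9,0]
    - [-2.9,0,2.1,0]
    - [-2.7,0,2.2,0]

```text
time: 23.98
position: [0.5805, -0.1708, 0.1292]
orientation: [0.799, 0.601, 0.002, 0.001]
ft_force: [-0.3, 3.9, 14.4]
opening: 0.197
gripper_force: 66.5
```

```bash
python3 avg.py 5 -1
```

```text
24.18 ang -38.1 mean [-0.0415  0.034   3.3424 -0.378  12.7231  1.2431  0.1212] std [0.    0.    0.222 0.567 1.076 0.104 0.068] Ftan*r 0.691 tau(L=.16) 0.067
```

Request:
carry_out:
  commands:
    - [2.7,0,-2.2,0]
    - [2.9,0,-2.1,0]
    - [3.1,0,-1.9,0]
    - [3.2,0,-1.8,0]

```text
time: 24.68
position: [0.5824, -0.1635, 0.1339]
orientation: [0.799, 0.601, -0.002, 0.002]
ft_force: [2.3, -12.6, -6.4]
opening: 0.199
gripper_force: 62.2
```

```bash
python3 avg.py 5 1
```

```text
24.88 ang -29.8 mean [-0.0333  0.039  -9.3605  5.6729 -5.4024 -2.0298 -0.8979] std [0.    0.    1.212 0.275 0.579 0.165 0.067] Ftan*r -0.713 tau(L=.16) 0.013
```

Request:
carry_out:
  commands:
    - [3.2,0,-1.6,0]
    - [3.3,0,-1.4,0]
    - [3.4,0,-1.2,0]
    - [3.5,0,-1.0,0]

```text
time: 25.38
position: [0.5861, -0.1508, 0.1391]
orientation: [0.799, 0.601, -0.002, 0.002]
ft_force: [2.4, -13.3, -6.0]
opening: 0.197
gripper_force: 61.1
```

```bash
python3 avg.py 5 1
```

```text
25.57 ang -17.6 mean [-0.0201  0.0442 -9.5157  6.141  -4.9341 -2.1808 -0.874 ] std [0.    0.    1.367 0.427 0.597 0.231 0.014] Ftan*r -0.697 tau(L=.16) -0.139
```

Request:
carry_out:
  commands:
    - [4.2,0,-0.9,0]
    - [4.3,0,-0.7,0]
    - [4.3,0,-0.4,0]
    - [4.3,0,-0.25,0]

```text
time: 26.08
position: [0.5907, -0.1349, 0.1418]
orientation: [0.799, 0.601, -0.002, 0.002]
ft_force: [0.0, -14.3, -2.6]
opening: 0.201
gripper_force: 60.7
```

```bash
python3 avg.py 5 1
```

```text
26.27 ang -2.8 mean [-3.3000e-03  4.6800e-02 -1.1071e+01  4.8288e+00 -2.3526e+00 -2.1757e+00
 -7.4970e-01] std [0.    0.    1.462 0.707 0.227 0.22  0.033] Ftan*r -0.737 tau(L=.16) 0.122
```

Request:
carry_out:
  commands:
    - [4.3,0,0.25,0]
    - [4.3,0,0.4,0]
    - [4.3,0,0.7,0]
    - [4.2,0,0.9,0]

```text
time: 26.78
position: [0.5954, -0.1186, 0.1404]
orientation: [0.799, 0.601, -0.002, 0.002]
ft_force: [-1.2, -11.8, 3.7]
opening: 0.199
gripper_force: 61.6
```

```bash
python3 avg.py 5 1; cat log.txt
```

```text
26.98 ang 11.9 mean [  0.0136   0.0454 -11.4095   2.5912   2.7255  -2.3574  -0.3939] std [0.    0.    0.608 0.446 0.491 0.099 0.063] Ftan*r -0.774 tau(L=.16) 0.023
[1.0, 0.6501529549497191, 0.04025642357885027, 0.0339379277590823, -6.262092909871807, -0.1369349850045724, 12.551975450456975, -1.5795021502889757, 0.10402348571155323]
[-1.0, 0.5042603292569556, 0.03209007688240364, 0.039150289961596585, 5.498560696696368, 6.792853071080522, -3.1238743834359566, 1.423028669766373, -1.0814247597119062]
[-1.0, 0.2897146937862191, 0.018918897307894138, 0.04446448848753343, 7.55824245844572, 6.934624543849563, -2.2759258899712838, 1.6959451549687454, -1.0318886760006065]
[-1.0, 0.028841064837453287, 0.0019092993572160666, 0.047182367020010885, 7.03164993516225, 5.982228805200473, 0.9471876287320485, 1.638803324169913, -0.8810742083973985]
[-1.0, -0.23152003683652916, -0.015235825256960092, 0.045627781402693864, 6.639257246102048, 3.9933955226879583, 5.433040862460298, 1.6423487509560484, -0.5611872619120073]
[-1.0, -0.45159602183823233, -0.029110106274951215, 0.04101774062345514, 5.370487949
[... 936 characters left out ...]
251884125121]
[1.0, -0.5206800047333723, -0.033277736957962, 0.03902922677200852, -9.360505246038922, 5.672917572462381, -5.402366734585378, -2.0298060409010863, -0.8979327829700086]
[1.0, -0.3077152497070419, -0.020085000188511958, 0.04419810698123252, -9.515669648726917, 6.140978758369108, -4.934147824235974, -2.1808059265075754, -0.8740020817623468]
[1.0, -0.049328952132882825, -0.0032505115746287684, 0.0468411433272571, -11.071020170451712, 4.828782057518902, -2.3526468755495027, -2.1756833096298647, -0.749691551246302]
[1.0, 0.20760514800755087, 0.01356304077483161, 0.04538965261710699, -11.409475026933617, 2.591226227619702, 2.7254776397882354, -2.3574125673067514, -0.3939275834395749]
```

The difference between the two directions vanishes near disc turn −90° to −110°. I'll regrip to centre that range, then feel again without pauses.

Request:
carry_out:
  commands:
    - [-5.6,0,-1.2,0]
    - [-5.7,0,-0.8,0]
    - [-5.8,0,-0.25,0]
    - [-5.8,0,0.3,0]
    - [-5.7,0,0.8,0]
    - [-5.6,0,1.2,0]
    - [-5.5,0,1.7,0]
    - [-5.3,0,2.2,0]
    - [-5.1,0,2.7,0]
    - [-4.9,0,3.1,0]
    - [-4.6,0,3.5,0]
    - [0,0,0,0]

```text
time: 28.48
position: [0.5803, -0.1713, 0.1285]
orientation: [0.799, 0.601, 0.002, 0.001]
ft_force: [1.0, 3.0, 10.0]
opening: 0.2
gripper_force: 67.3
```

Request:
carry_out:
  commands:
    - [0,0,0,0]
    - [0,0,0,0]
    - [0,0,0,0]
    - [0,0,0,0]
    - [10,0,-6.4,0]
    - [13,0,-5,0]
    - [13,0,-3,0]
    - [6.4,0,-1,0]
    - [0,0,0,0]
  fingers: 0

```text
time: 29.6
position: [0.5913, -0.1307, 0.1421]
orientation: [0.799, 0.602, -0.0, 0.0]
ft_force: [0.9, -0.3, -0.3]
opening: 0.998
gripper_force: 0.0
```

```bash
python3 f.py; python3 dot.py
```

```text
29.6 side 0.0004 axial 0.0001 ang 0.3 r 0.0661 Ft -0.05 Fax 1.0 Fz -0.3 M [-0.03  -0.025  0.035] Max -0.022 op 0.998 0.0
t 29.6 p [ 0.5913 -0.1307  0.1421] q [-0.34  0.57  1.42 -0.    1.16 -0.06] F [ 0.9 -0.3 -0.3] shift [-0.4 -0.1 47.1] xang 73.97 tilt [ 0. -0. -1.]
scene 3 215.0 207.0 axial 0.01 side -0.0037 up -0.0569 ang from top toward +y -176.3
```

Request:
carry_out:
  commands:
    - [0,0,0,0]
    - [0,0,0,0]
    - [0,0,0,0]
    - [0,0,0,0]
    - [0,0,0,0]
    - [0,0,0,0]
    - [0,0,0,0]
  fingers: 255

```text
time: 30.58
position: [0.5916, -0.1317, 0.1423]
orientation: [0.799, 0.601, 0.0, 0.001]
ft_force: [4.7, -1.9, 0.9]
opening: 0.198
gripper_force: 60.9
```

```bash
python3 f.py
```

```text
30.57 side -0.0005 axial 0.0008 ang -0.4 r 0.0663 Ft -0.54 Fax 5.0 Fz 0.9 M [-0.256 -0.459 -0.006] Max -0.12 op 0.198 60.9
```

Request:
carry_out:
  commands:
    - [-3.8,0,0.1,0]
    - [-3.8,0,0.3,0]
    - [-3.8,0,0.6,0]

```text
time: 30.95
position: [0.5894, -0.1395, 0.1419]
orientation: [0.799, 0.601, 0.003, -0.001]
ft_force: [6.5, 7.9, 3.3]
opening: 0.201
gripper_force: 61.6
```

Request:
carry_out:
  commands:
    - [-3.8,0,0.8,0]
    - [-3.7,0,1.0,0]
    - [-3.6,0,1.2,0]

```text
time: 31.32
position: [0.5863, -0.1503, 0.1396]
orientation: [0.799, 0.601, 0.003, -0.0]
ft_force: [5.0, 11.4, 8.3]
opening: 0.203
gripper_force: 62.9
```

Request:
carry_out:
  commands:
    - [-3.6,0,1.4,0]
    - [-3.5,0,1.6,0]
    - [-3.3,0,1.8,0]

```text
time: 31.7
position: [0.5834, -0.1607, 0.1354]
orientation: [0.799, 0.601, 0.003, 0.0]
ft_force: [1.9, 6.5, 12.9]
opening: 0.199
gripper_force: 64.6
```

Request:
carry_out:
  commands:
    - [-3.3,0,2.1,0]
    - [-3.1,0,2.2,0]
    - [-3.0,0,2.4,0]

```text
time: 32.08
position: [0.5806, -0.1705, 0.1293]
orientation: [0.799, 0.601, 0.002, 0.001]
ft_force: [-0.1, 6.2, 16.0]
opening: 0.199
gripper_force: 67.5
```

Request:
carry_out:
  commands:
    - [3.0,0,-2.4,0]
    - [3.1,0,-2.2,0]
    - [3.3,0,-2.1,0]

```text
time: 32.45
position: [0.5818, -0.1654, 0.1328]
orientation: [0.799, 0.601, -0.001, 0.002]
ft_force: [2.7, -11.0, -6.3]
opening: 0.199
gripper_force: 63.4
```

Request:
carry_out:
  commands:
    - [3.3,0,-1.8,0]
    - [3.5,0,-1.6,0]
    - [3.6,0,-1.4,0]

```text
time: 32.83
position: [0.5847, -0.1557, 0.1374]
orientation: [0.799, 0.601, -0.002, 0.002]
ft_force: [3.4, -12.7, -5.4]
opening: 0.197
gripper_force: 62.4
```

Request:
carry_out:
  commands:
    - [3.6,0,-1.2,0]
    - [3.7,0,-1.0,0]
    - [3.8,0,-0.8,0]

```text
time: 33.2
position: [0.5877, -0.1453, 0.1405]
orientation: [0.799, 0.601, -0.002, 0.002]
ft_force: [2.3, -12.1, -4.3]
opening: 0.2
gripper_force: 61.7
```

Request:
carry_out:
  commands:
    - [3.8,0,-0.6,0]
    - [3.8,0,-0.3,0]
    - [3.8,0,-0.1,0]

```text
time: 33.58
position: [0.5908, -0.1346, 0.1418]
orientation: [0.799, 0.601, -0.002, 0.002]
ft_force: [0.8, -13.6, -2.3]
opening: 0.199
gripper_force: 61.5
```

Request:
carry_out:
  commands:
    - [3.8,0,0.1,0]
    - [3.8,0,0.3,0]
    - [3.8,0,0.6,0]

```text
time: 33.95
position: [0.5939, -0.1238, 0.1414]
orientation: [0.799, 0.601, -0.002, 0.002]
ft_force: [-0.1, -11.3, 1.6]
opening: 0.198
gripper_force: 62.0
```

Request:
carry_out:
  commands:
    - [3.8,0,0.8,0]
    - [3.7,0,1.0,0]
    - [3.6,0,1.2,0]

```text
time: 34.33
position: [0.597, -0.1131, 0.1391]
orientation: [0.799, 0.601, -0.002, 0.002]
ft_force: [-1.5, -9.3, 6.2]
opening: 0.204
gripper_force: 62.9
```

Request:
carry_out:
  commands:
    - [3.6,0,1.4,0]
    - [3.5,0,1.6,0]
    - [3.3,0,1.8,0]

```text
time: 34.7
position: [0.6001, -0.1027, 0.1349]
orientation: [0.799, 0.601, -0.001, 0.002]
ft_force: [-2.8, -11.0, 10.6]
opening: 0.2
gripper_force: 64.4
```

Request:
carry_out:
  commands:
    - [3.3,0,2.1,0]
    - [3.1,0,2.2,0]
    - [3.0,0,2.4,0]

```text
time: 35.08
position: [0.6029, -0.093, 0.1288]
orientation: [0.799, 0.601, -0.001, 0.002]
ft_force: [-3.9, -6.9, 13.9]
opening: 0.197
gripper_force: 66.7
```

Request:
carry_out:
  commands:
    - [-3.0,0,-2.4,0]
    - [-3.1,0,-2.2,0]
    - [-3.3,0,-2.1,0]

```text
time: 35.45
position: [0.6013, -0.0979, 0.1324]
orientation: [0.799, 0.601, 0.002, -0.001]
ft_force: [10.0, 5.1, -6.4]
opening: 0.2
gripper_force: 62.8
```

Request:
carry_out:
  commands:
    - [-3.3,0,-1.8,0]
    - [-3.5,0,-1.6,0]
    - [-3.6,0,-1.4,0]

```text
time: 35.83
position: [0.5985, -0.1074, 0.1372]
orientation: [0.799, 0.601, 0.002, -0.001]
ft_force: [9.2, 6.3, -5.4]
opening: 0.202
gripper_force: 61.7
```

Request:
carry_out:
  commands:
    - [-3.6,0,-1.2,0]
    - [-3.7,0,-1.0,0]
    - [-3.8,0,-0.8,0]

```text
time: 36.2
position: [0.5956, -0.1178, 0.1405]
orientation: [0.799, 0.601, 0.002, -0.001]
ft_force: [8.6, 8.9, -3.9]
opening: 0.201
gripper_force: 61.2
```

Request:
carry_out:
  commands:
    - [-3.8,0,-0.6,0]
    - [-3.8,0,-0.3,0]
    - [-3.8,0,-0.1,0]

```text
time: 36.58
position: [0.5925, -0.1284, 0.142]
orientation: [0.799, 0.601, 0.003, -0.001]
ft_force: [8.1, 8.4, 0.5]
opening: 0.198
gripper_force: 61.4
```

```bash
python3 f.py
```

```text
36.58 side 0.0029 axial 0.0008 ang 2.5 r 0.066 Ft 10.28 Fax 5.48 Fz 0.53 M [ 1.728 -1.331 -0.025] Max 2.028 op 0.198 61.4
```

```bash
cat > fit.py <<'E'
import numpy as np
# s, phi offset, pos, F, grip  (moving readings)
D='''1 0 .5970 -.1134 .1397 -2.3 -11.8 8.4 62.7
1 0 .6001 -.1027 .1353 -3.3 -11.3 13.7 64.4
1 0 .6029 -.0929 .1291 -3.8 -6.0 13.6 66.3
-1 0 .6007 -.1 .134 9 3.5 -3.7 62.5
-1 0 .597 -.1127 .1394 9.4 8.2 -3.5 61.4
-1 0 .5924 -.1289 .1422 8.2 6.9 .8 61.4
-1 0 .5877 -.1454 .1407 5.1 4.7 5.9 62.7
-1 0 .5839 -.1588 .1362 3.2 4 9.3 64.6
-1 0 .5804 -.171 .1287 2 4.7 12.7 67.9
-1 -58 .5924 -.1289 .1423 7.8 7.2 -.7 59.7
-1 -58 .5878 -.1453 .141 5.9 7.9 5.4 61.1
-1 -58 .584 -.1585 .1365 3.5 8.1 11 63.2
-1 -58 .5805 -.1708 .1292 -.3 3.9 14.4 66.5
1 -58 .5824 -.1635 .1339 2.3 -12.6 -6.4 62.2
1 -58 .5861 -.1508 .1391 2.4 -13.3 -6 61.1
1 -58 .5907 -.1349 .1418 0 -14.3 -2.6 60.7
1 -58 .5954 -.1186 .1404 -1.2 -11.8 3.7 61.6
-1 -97 .5894 -.1395 .1419 6.5 7.9 3.3 61.6
-1 -97 .5863 -.1503 .1396 5 11.4 8.3 62.9
-1 -97 .5834 -.1607 .1354 1.9 6.5 12.9 64.6
-1 -97 .5806 -.1705 .1293 -.1 6.2 16 67.5
1 -97 .5818 -.1654 .1328 2.7 -11 -6.3 63.4
1 -97 .5847 -.1557 .1374 3.4 -12.7 -5.4 62.4
1 -97 .5877 -.1453 .1405 2.3 -12.1 -4.3 61.7
1 -97 .5908 -.1346 .1418 .8 -13.6 -2.3 61.5
1 -97 .5939 -.1238 .1414 -.1 -11.3 1.6 62
1 -97 .597 -.1131 .1391 -1.5 -9.3 6.2 62.9
1 -97 .6001 -.1027 .1349 -2.8 -11 10.6 64.4
1 -97 .6029 -.093 .1288 -3.9 -6.9 13.9 66.7
-1 -97 .6013 -.0979 .1324 10 5.1 -6.4 62.8
-1 -97 .5985 -.1074 .1372 9.2 6.3 -5.4 61.7
-1 -97 .5956 -.1178 .1405 8.6 8.9 -3.9 61.2
-1 -97 .5925 -.1284 .142 8.1 8.4 .5 61.4'''
D=np.array([l.split() for l in D.split('\n')],float)
s=D[:,0];th=np.radians(74);t=np.array([np.cos(th),np.sin(th),0]);p=D[:,2:5]-[.591,-.131,.095];F=D[:,5:8]
ang=np.arctan2(p@t,p[:,2]+.019);phi=ang+np.radians(D[:,1])
R=-s*((F@t)*np.cos(ang)-F[:,2]*np.sin(ang))*.066
for nm,cols in (('plain',[np.ones(len(s))]),('grip',[D[:,8]/61]),('out/in',[np.ones(len(s)),s*ang]),('out/in+bias',[np.ones(len(s)),s*ang,s])):
    A=np.c_[tuple(cols)+(s*np.cos(phi),s*np.sin(phi))]
    x,_,_,_=np.linalg.lstsq(A,R,rcond=None); e=R-A@x; C=np.linalg.inv(A.T@A)*e.var()
    a,b=x[-2:]; pm=np.degrees(np.arctan2(b,a)); W=np.hypot(a,b)
    print(nm,x.round(3),'W',W.round(3),'zero at phi',(pm-90).round(1),'rms',e.std().round(3),'+-',np.degrees(np.sqrt(C[-1,-1])/W).round(1))
for o in (0,-58,-97):
  for q in (1,-1):
    k=(D[:,1]==o)&(s==q); print(o,q,list(zip(np.degrees(ang[k]).round(),R[k].round(2))))
E
python3 fit.py
```

```text
plain [ 0.785  0.195 -0.039] W 0.199 zero at phi -101.3 rms 0.091 +- 5.6
grip [ 0.76   0.184 -0.044] W 0.19 zero at phi -103.5 rms 0.086 +- 5.6
out/in [ 0.781  0.038  0.184 -0.045] W 0.189 zero at phi -103.7 rms 0.09 +- 6.2
out/in+bias [0.78  0.044 0.059 0.134 0.012] W 0.135 zero at phi -84.8 rms 0.087 +- 17.2
0 1 [(np.float64(16.0), np.float64(0.91)), (np.float64(27.0), np.float64(1.1)), (np.float64(37.0), np.float64(0.9))]
0 -1 [(np.float64(29.0), np.float64(0.46)), (np.float64(17.0), np.float64(0.73)), (np.float64(2.0), np.float64(0.58)), (np.float64(-13.0), np.float64(0.47)), (np.float64(-25.0), np.float64(0.55)), (np.float64(-38.0), np.float64(0.78))]
-58 1 [(np.float64(-30.0), np.float64(0.87)), (np.float64(-18.0), np.float64(0.88)), (np.float64(-3.0), np.float64(0.92)), (np.float64(12.0), np.float64(0.8))]
-58 -1 [(np.float64(2.0), np.float64(0.6)), (np.float64(-13.0), np.float64(0.67)), (np.float64(-25.0), np.float64(0.83)), (np.float64(-38.0), np.float64(0.77))]
-97 1 [(np.float64(-32.0), np.float64(0.77)), (np.float64(-23.0), np.float64(0.82)), (np.float64(-13.0), np.float64(0.77)), (np.float64(-3.0), np.float64(0.86)), (np.float64(7.0), np.float64(0.73)), (np.float64(17.0), np.float64(0.71)), (np.float64(27.0), np.float64(0.98)), (np.float64(37.0), np.float64(0.96))]
-97 -1 [(np.float64(-7.0), np.float64(0.64)), (np.float64(-17.0), np.float64(0.94)), (np.float64(-27.0), np.float64(0.79)), (np.float64(-37.0), np.float64(0.95)), (np.float64(32.0), np.float64(0.65)), (np.float64(22.0), np.float64(0.66)), (np.float64(12.0), np.float64(0.76)), (np.float64(3.0), np.float64(0.68))]
```

The fit puts heavy-down at disc turn −85° to −104°, with a direction bias not yet separated. One sweep on the far side (turn −140° to −215°) will settle it.

Request:
carry_out:
  commands:
    - [-5.8,0,0.3,0]
    - [-5.7,0,0.8,0]
    - [-5.6,0,1.2,0]
    - [-5.5,0,1.7,0]
    - [-5.3,0,2.2,0]
    - [-5.1,0,2.7,0]
    - [-4.9,0,3.1,0]
    - [-4.6,0,3.5,0]
    - [0,0,0,0]

```text
time: 37.7
position: [0.5804, -0.1711, 0.1285]
orientation: [0.799, 0.601, 0.002, 0.0]
ft_force: [1.8, 3.0, 11.6]
opening: 0.2
gripper_force: 68.1
```

Request:
carry_out:
  commands:
    - [0,0,0,0]
    - [0,0,0,0]
    - [0,0,0,0]
    - [10.4,0,-7.1,0]
    - [14,0,-5.8,0]
    - [18,0,-2.5,0]
    - [18,0,2.5,0]
    - [14,0,5.8,0]
    - [10.4,0,7.1,0]
    - [0,0,0,0]
  fingers: 0

```text
time: 38.95
position: [0.6024, -0.0898, 0.1253]
orientation: [0.799, 0.602, -0.001, -0.001]
ft_force: [-0.9, -0.2, 0.0]
opening: 0.997
gripper_force: 0.0
```

Request:
carry_out:
  commands:
    - [0,0,0,0]
    - [0,0,0,0]
    - [0,0,0,0]
    - [0,0,0,0]
    - [0,0,0,0]
    - [0,0,0,0]
  fingers: 255

```text
time: 39.7
position: [0.6033, -0.0912, 0.1269]
orientation: [0.799, 0.601, 0.0, 0.001]
ft_force: [3.6, -2.8, 0.9]
opening: 0.204
gripper_force: 60.8
```

```bash
python3 f.py
```

```text
39.7 side 0.0417 axial 0.0009 ang 39.3 r 0.0658 Ft -1.65 Fax 4.24 Fz 0.88 M [-0.37  -0.261 -0.044] Max -0.284 op 0.204 60.8
```

Request:
carry_out:
  commands:
    - [-3.0,0,-2.4,0]
    - [-3.1,0,-2.2,0]
    - [-3.3,0,-2.1,0]

```text
time: 40.08
position: [0.6013, -0.0977, 0.1319]
orientation: [0.799, 0.601, 0.002, -0.001]
ft_force: [10.8, 5.3, -10.5]
opening: 0.202
gripper_force: 58.8
```

Request:
carry_out:
  commands:
    - [-3.3,0,-1.8,0]
    - [-3.5,0,-1.6,0]
    - [-3.6,0,-1.4,0]

```text
time: 40.45
position: [0.5986, -0.1072, 0.1369]
orientation: [0.799, 0.601, 0.002, -0.001]
ft_force: [11.7, 8.9, -9.4]
opening: 0.199
gripper_force: 58.7
```

Request:
carry_out:
  commands:
    - [-3.6,0,-1.2,0]
    - [-3.7,0,-1.0,0]
    - [-3.8,0,-0.8,0]

```text
time: 40.83
position: [0.5957, -0.1174, 0.1403]
orientation: [0.799, 0.601, 0.003, -0.001]
ft_force: [8.7, 8.9, -5.5]
opening: 0.199
gripper_force: 58.7
```

Request:
carry_out:
  commands:
    - [-3.8,0,-0.6,0]
    - [-3.8,0,-0.3,0]
    - [-3.8,0,-0.1,0]

```text
time: 41.2
position: [0.5927, -0.1279, 0.1419]
orientation: [0.799, 0.601, 0.003, -0.001]
ft_force: [8.9, 12.3, -1.8]
opening: 0.201
gripper_force: 58.8
```

Request:
carry_out:
  commands:
    - [-3.8,0,0.1,0]
    - [-3.8,0,0.3,0]
    - [-3.8,0,0.6,0]

```text
time: 41.58
position: [0.5896, -0.1388, 0.1417]
orientation: [0.799, 0.601, 0.003, -0.001]
ft_force: [6.6, 12.5, 4.1]
opening: 0.197
gripper_force: 59.6
```

Request:
carry_out:
  commands:
    - [-3.8,0,0.8,0]
    - [-3.7,0,1.0,0]
    - [-3.6,0,1.2,0]

```text
time: 41.95
position: [0.5865, -0.1497, 0.1396]
orientation: [0.799, 0.601, 0.003, -0.001]
ft_force: [5.0, 10.4, 7.6]
opening: 0.199
gripper_force: 60.9
```

Request:
carry_out:
  commands:
    - [-3.6,0,1.4,0]
    - [-3.5,0,1.6,0]
    - [-3.3,0,1.8,0]

```text
time: 42.32
position: [0.5835, -0.1602, 0.1355]
orientation: [0.799, 0.601, 0.003, -0.0]
ft_force: [2.1, 9.9, 14.1]
opening: 0.196
gripper_force: 62.7
```

Request:
carry_out:
  commands:
    - [3.3,0,-1.8,0]
    - [3.5,0,-1.6,0]
    - [3.6,0,-1.4,0]

```text
time: 42.7
position: [0.5848, -0.1553, 0.1377]
orientation: [0.799, 0.601, -0.001, 0.002]
ft_force: [2.5, -9.9, -4.4]
opening: 0.198
gripper_force: 59.7
```

Request:
carry_out:
  commands:
    - [3.6,0,-1.2,0]
    - [3.7,0,-1.0,0]
    - [3.8,0,-0.8,0]

```text
time: 43.08
position: [0.5878, -0.1449, 0.1407]
orientation: [0.799, 0.601, -0.001, 0.002]
ft_force: [2.0, -8.4, -3.1]
opening: 0.201
gripper_force: 59.1
```

Request:
carry_out:
  commands:
    - [3.8,0,-0.6,0]
    - [3.8,0,-0.3,0]
    - [3.8,0,-0.1,0]

```text
time: 43.45
position: [0.5909, -0.1341, 0.1419]
orientation: [0.799, 0.601, -0.002, 0.002]
ft_force: [1.8, -9.8, -1.3]
opening: 0.195
gripper_force: 59.0
```

Request:
carry_out:
  commands:
    - [3.8,0,0.1,0]
    - [3.8,0,0.3,0]
    - [3.8,0,0.6,0]

```text
time: 43.82
position: [0.5941, -0.1232, 0.1414]
orientation: [0.799, 0.601, -0.002, 0.002]
ft_force: [-0.2, -9.7, 2.0]
opening: 0.204
gripper_force: 59.5
```

Request:
carry_out:
  commands:
    - [3.8,0,0.8,0]
    - [3.7,0,1.0,0]
    - [3.6,0,1.2,0]

```text
time: 44.2
position: [0.5973, -0.1125, 0.1389]
orientation: [0.799, 0.601, -0.001, 0.002]
ft_force: [-0.6, -8.2, 5.2]
opening: 0.199
gripper_force: 60.3
```

Request:
carry_out:
  commands:
    - [3.6,0,1.4,0]
    - [3.5,0,1.6,0]
    - [3.3,0,1.8,0]

```text
time: 44.58
position: [0.6002, -0.1022, 0.1346]
orientation: [0.799, 0.601, -0.001, 0.002]
ft_force: [-2.0, -6.3, 8.3]
opening: 0.198
gripper_force: 61.7
```

Request:
carry_out:
  commands:
    - [3.3,0,2.1,0]
    - [3.1,0,2.2,0]
    - [3.0,0,2.4,0]

```text
time: 44.95
position: [0.603, -0.0926, 0.1284]
orientation: [0.799, 0.601, -0.001, 0.002]
ft_force: [-2.2, -4.3, 11.0]
opening: 0.203
gripper_force: 64.0
```

```bash
python3 - <<'E'
s=open('fit.py').read()
new='''
-1 -174.4 .6013 -.0977 .1319 10.8 5.3 -10.5 58.8
-1 -174.4 .5986 -.1072 .1369 11.7 8.9 -9.4 58.7
-1 -174.4 .5957 -.1174 .1403 8.7 8.9 -5.5 58.7
-1 -174.4 .5927 -.1279 .1419 8.9 12.3 -1.8 58.8
-1 -174.4 .5896 -.1388 .1417 6.6 12.5 4.1 59.6
-1 -174.4 .5865 -.1497 .1396 5 10.4 7.6 60.9
-1 -174.4 .5835 -.1602 .1355 2.1 9.9 14.1 62.7
1 -174.4 .5848 -.1553 .1377 2.5 -9.9 -4.4 59.7
1 -174.4 .5878 -.1449 .1407 2 -8.4 -3.1 59.1
1 -174.4 .5909 -.1341 .1419 1.8 -9.8 -1.3 59
1 -174.4 .5941 -.1232 .1414 -.2 -9.7 2 59.5
1 -174.4 .5973 -.1125 .1389 -.6 -8.2 5.2 60.3
1 -174.4 .6002 -.1022 .1346 -2 -6.3 8.3 61.7
1 -174.4 .603 -.0926 .1284 -2.2 -4.3 11 64\'\'\''''
s=s.replace("8.4 .5 61.4'''","8.4 .5 61.4"+new)
s=s.replace("(0,-58,-97)","(-174.4,)")
open('fit.py','w').write(s)
E
python3 fit.py
```

```text
plain [ 0.776  0.177 -0.041] W 0.182 zero at phi -103.1 rms 0.084 +- 5.4
grip [ 0.762  0.175 -0.044] W 0.18 zero at phi -104.1 rms 0.078 +- 5.1
out/in [ 0.773  0.042  0.173 -0.043] W 0.178 zero at phi -104.1 rms 0.082 +- 5.5
out/in+bias [ 0.774  0.035  0.023  0.176 -0.021] W 0.177 zero at phi -96.8 rms 0.081 +- 7.7
-174.4 1 [(np.float64(-22.0), np.float64(0.65)), (np.float64(-12.0), np.float64(0.53)), (np.float64(-3.0), np.float64(0.59)), (np.float64(7.0), np.float64(0.63)), (np.float64(17.0), np.float64(0.61)), (np.float64(27.0), np.float64(0.64)), (np.float64(38.0), np.float64(0.69))]
-174.4 -1 [(np.float64(32.0), np.float64(0.82)), (np.float64(22.0), np.float64(0.95)), (np.float64(13.0), np.float64(0.78)), (np.float64(3.0), np.float64(0.95)), (np.float64(-7.0), np.float64(0.94)), (np.float64(-17.0), np.float64(0.86)), (np.float64(-27.0), np.float64(1.01))]
```

The fit gives W about 0.18 N m, inside the stated range, and heavy-down at disc turn −101° ± 6°. The disc is now at −136.5°, so I regrip at the top and turn it +36°.

Request:
carry_out:
  commands:
    - [0,0,0,0]
    - [0,0,0,0]
    - [0,0,0,0]
    - [0,0,0,0]
    - [-10.4,0,-7.1,0]
    - [-13,0,-5,0]
    - [-13,0,-2.8,0]
    - [-6,0,-0.5,0]
    - [0,0,0,0]
    - [0,0,0,0]
  fingers: 0

```text
time: 46.2
position: [0.591, -0.1313, 0.1418]
orientation: [0.799, 0.601, -0.0, -0.0]
ft_force: [-0.8, -0.7, -0.2]
opening: 1.003
gripper_force: 0.0
```

Request:
carry_out:
  commands:
    - [0,0,0,0]
    - [0,0,0,0]
    - [0,0,0,0]
    - [0,0,0,0]
    - [0,0,0,0]
    - [0,0,0,0]
    - [0,0,0,0]
  fingers: 255

```text
time: 47.08
position: [0.5916, -0.1315, 0.1422]
orientation: [0.799, 0.601, 0.0, 0.001]
ft_force: [4.5, 0.1, 0.6]
opening: 0.197
gripper_force: 60.9
```

```bash
python3 f.py
```

```text
47.08 side -0.0003 axial 0.0008 ang -0.3 r 0.0662 Ft 1.29 Fax 4.28 Fz 0.55 M [ 0.069 -0.555  0.039] Max 0.22 op 0.197 60.9
```

Request:
carry_out:
  commands:
    - [3.8,0,0.1,0]
    - [3.8,0,0.3,0]
    - [3.8,0,0.6,0]
    - [3.8,0,0.8,0]
    - [3.7,0,1.0,0]
    - [3.6,0,1.2,0]
    - [3.6,0,1.4,0]
    - [3.5,0,1.6,0]
    - [3.3,0,1.8,0]
    - [3.3,0,2.1,0]
    - [3.1,0,2.2,0]
    - [0,0,0,0]

```text
time: 48.58
position: [0.6021, -0.0957, 0.1308]
orientation: [0.799, 0.601, -0.001, 0.002]
ft_force: [-1.7, -5.1, 9.9]
opening: 0.201
gripper_force: 65.6
```

Request:
carry_out:
  commands:
    - [0,0,0,0]
    - [0,0,0,0]

```text
time: 48.82
position: [0.6021, -0.0957, 0.1308]
orientation: [0.799, 0.601, -0.001, 0.002]
ft_force: [-0.5, -5.3, 10.4]
opening: 0.201
gripper_force: 65.6
```

```bash
python3 f.py; python3 tin.py; python3 dot.py e.png
```

```text
48.83 side 0.037 axial 0.0009 ang 34.0 r 0.0661 Ft -5.26 Fax 0.98 Fz 10.4 M [-1.437  0.478  0.115] Max -1.513 op 0.201 65.6
48.875 [ 0.6021144  -0.09568038  0.13081812] [-1.28788379 -5.74520308  9.95019248]
183 tin [0.52754004 0.09107526] to go [-0.00254004 -0.00057526] 0.0009899306694836421
t 48.88 p [ 0.6021 -0.0957  0.1308] q [-0.28  0.58  1.42 -0.    1.14  0.  ] F [-1.3 -5.7 10. ] shift [-36.9  -1.   35.9] xang 73.91 tilt [ 0.002 -0.004 -1.   ]
scene 4 216.0 208.0 axial 0.009 side -0.0001 up -0.0582 ang from top toward +y -179.9
```

View pics/e.png

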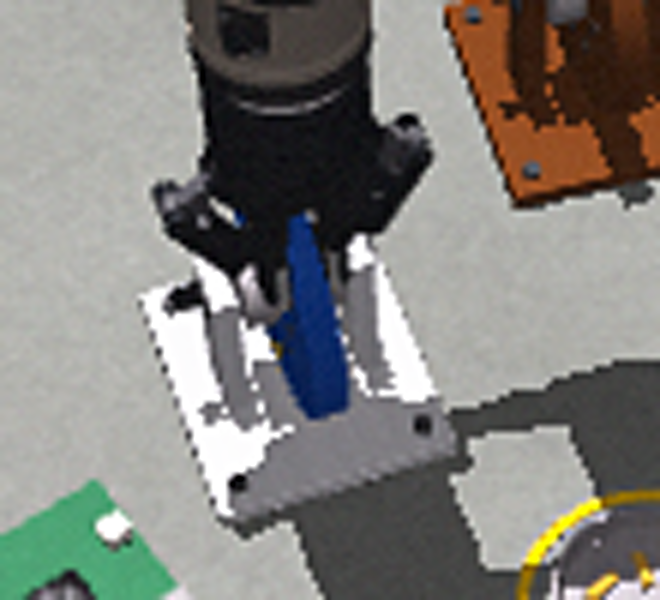

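The picture shows the fingers pinching the rim at about +34° with the rotor still, and the dot low at scene (216,208), which matches a disc turn of about −102°. The tin stays 2–3 mm from the ring's middle, so I hand in.

```bash
python3 -c "
from h import *
print(hand_in())"
```

```text
the job is handed in; nothing more can be done
None
```

The job is handed in at about 49 s: the tin measured 2–3 mm from the ring's middle, and the rotor is held still by the rim at 66 N with its heavy side, judged by feel, down to within about 6–8° (limit 20°); the judge gave no verdict.

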